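# Put the microscope objectives away in their cases

## Robot

A 6-joint arm with a two-finger parallel gripper is mounted at the origin on the work surface. World frame = base frame: x ahead of the robot, y to its left, z up, the work surface at z = 0. Lengths are in mm, angles in rad, forces in N, time in s.
With the tool pointing down it reaches from about 350 to 950 mm from the base axis. Payload 17.4 kg.
Tool frame: the origin (TCP) lies at the very end of the fingers, on their centre line; the grasp point (between the pads) lies 19 mm behind it; z points along the fingers, y is the direction in which the jaws open and shut (so a half turn about z gives the same grasp; the last joint's range is limited). The gripper opens to 93 mm and grips with 3 to 60 N. Pads are 15 mm wide; open, the fingers measure 128 mm over their backs; the gripper's body (75 mm by 188 mm) begins 65 mm behind the grasp point.
Start: joints at [-1.287, 0.116, 1.442, -0, 1.584, -0.038], TCP at [213.476, -640.359, 187.946] pointing down, gripper open.
Joint ranges: [-2.83, 2.83], [-0.83, 2.19], [0.07, 2.5], [-1.14, 4.28], [0.01, 3], [-2.97, 2.97]. Speed limits (rad/s): [1.89, 1.89, 2.22, 3.14, 3.14, 3.14].

## Interface

Orientations are given as a unit quaternion [w, x, y, z].
In Python, from bench import arm, cams gives the robot as it stands.
- The arm moves only by the shell command python3 -m creep 'ROWS' [FORCE]. ROWS is text: rows parted by semicolons, each of 7 numbers parted by spaces: the opening, from 0 (shut) to 1 (fully open), then the shift along the tool's x, y, z in cm, then the turn, a rotation vector about the tool's x, y, z in degrees. A call has 1 to 8 rows; each row is the pose to reach, as a shift and turn from the pose commanded when the call began, along the tool's axes at that moment; what a row does not reach only later rows make up. A row lasts 1/8 s, in which the tool goes at most 62.5 mm and 10.7 degrees, less where a joint would pass 70% of its speed; a pose out of reach is approached as far as the arm can. A call with a gripper value outside its range is refused whole. The fingers move at their own pace and stop on an object; FORCE is the grip in N (left out, the last holds). Time passes only in rows, so rows that repeat a pose let the fingers close. It gives the time, the measured TCP pose, the force and the opening at its end, in the units of the state.
- arm.get_state(): the state, without advancing time (a new reading comes with each control period).
- cams.snapshot(name): name is "scene" or "top" or "wrist"; returns a dict with "pixels" (384x512x3 uint8, red, green, blue), "range_z" (384x512 float32, mm along the optical axis (not along the pixel's ray), 0 where there is no reading), "mtx" (3x3 intrinsics, pixels), "rvec" (rotation vector, rad) and "tvec" (3), from world to camera coordinates, as OpenCV has them; the wrist camera has in their place "mount" (4x4, takes a point from camera to tool coordinates, whose origin is the TCP and whose axes are the flange's). Camera axes: x right, y down, z forward; pixel columns grow to the right and rows downward; lengths in mm; the calibration is good to about 2 mm. A picture is of the moment at which its call begins: read the wrist's pose just before it.
- arm.job_done(): hands the job in, once; it reports no verdict.
The state is a dict: "time": time; "qpos": joint angles; "dq": joint speeds; "effort": joint torques, N m; "eef_pos": TCP position; "tcp_rot": TCP orientation; "wrist_force": force on the tool from outside, world axes, zero at the start; "wrist_torque": the same for the moment, N m; "finger_gap": finger opening in mm.
Only numpy, scipy, OpenCV 4.12 (cv2) and the standard library are available. Lean on these libraries where they do the work, as an engineer would, in place of code of your own. Each camera call takes 0.05 s, during which the arm holds its last target.

## Task

Put the four loose microscope objectives away: stand each one, nose up, in the open white case bottom that fits it - slim objectives in the narrow cases, broad ones in the broad cases, and of each pair the long one in the deeper case. They are optics, so set each down gently on the floor of its case instead of dropping it, and knock no objective or case over. Leave the eyepiece and the little brown bottle where they stand.

Things in the scene. Friction and masses are not known exactly. Their poses are not given: they have to be found in the camera images.
- objective_slim_short: The slim short microscope objective standing on its thread, nose up: bright steel barrel 26 mm diameter from 5 mm to 42 mm above its underside, then a conical nose 10 mm high, 52 mm tall in all; brass thread 20 mm diameter, 5 mm long underneath, dark knurled ring low on the barrel. Origin: centre of the underside; z up along the barrel. Loose, about 0.11 kg.
- objective_slim_long: The slim long microscope objective standing on its thread, nose up: bright steel barrel 26 mm diameter from 5 mm to 66 mm above its underside, then a conical nose 10 mm high, 76 mm tall in all; brass thread 20 mm diameter, 5 mm long underneath, dark knurled ring low on the barrel. Origin: centre of the underside; z up along the barrel. Loose, about 0.16 kg.
- objective_broad_short: The broad short microscope objective standing on its thread, nose up: bright steel barrel 42 mm diameter from 5 mm to 42 mm above its underside, then a conical nose 10 mm high, 52 mm tall in all; brass thread 32 mm diameter, 5 mm long underneath, dark knurled ring low on the barrel. Origin: centre of the underside; z up along the barrel. Loose, about 0.20 kg.
- objective_broad_long: The broad long microscope objective standing on its thread, nose up: bright steel barrel 42 mm diameter from 5 mm to 66 mm above its underside, then a conical nose 10 mm high, 76 mm tall in all; brass thread 32 mm diameter, 5 mm long underneath, dark knurled ring low on the barrel. Origin: centre of the underside; z up along the barrel. Loose, about 0.29 kg.
- case_slim_shallow: The narrow shallow case bottom: open round white plastic cup, 49 mm outside diameter with fine ribs round its foot, bore 41 mm straight to the floor, 17 mm tall, floor 5 mm thick with a dark seat, so 12 mm deep. Origin: centre of its underside; z up. Loose, standing on the table, 0.10 kg; it belongs to the slim short objective.
- case_slim_deep: The narrow deep case bottom: open round white plastic cup, 49 mm outside diameter with fine ribs round its foot, bore 41 mm straight to the floor, 36 mm tall, floor 5 mm thick with a dark seat, so 31 mm deep. Origin: centre of its underside; z up. Loose, standing on the table, 0.14 kg; it belongs to the slim long objective.
- case_broad_shallow: The broad shallow case bottom: open round white plastic cup, 65 mm outside diameter with fine ribs round its foot, bore 57 mm straight to the floor, 17 mm tall, floor 5 mm thick with a dark seat, so 12 mm deep. Origin: centre of its underside; z up. Loose, standing on the table, 0.14 kg; it belongs to the broad short objective.
- case_broad_deep: The broad deep case bottom: open round white plastic cup, 65 mm outside diameter with fine ribs round its foot, bore 57 mm straight to the floor, 36 mm tall, floor 5 mm thick with a dark seat, so 31 mm deep. Origin: centre of its underside; z up. Loose, standing on the table, 0.19 kg; it belongs to the broad long objective.
- eyepiece: Microscope eyepiece standing on its tube, not an objective: black and grey, 42 mm widest diameter (rubber eyecup), 48 mm tall. Origin: centre of the underside. Loose; to be left alone.
- bottle: Small brown glass bottle with a black cap, 38 mm diameter, 72 mm tall. Origin: centre of the underside. Loose; to be left alone.
Things that resemble listed ones, but are neither listed nor needed, are in the scene too. What is shaped like the objective_broad_short but turquoise is not meant. Leave any green look-alike of the objective_slim_short alone.

How it is judged (in metres and radians):
At the end, for the whole second after the job is handed in: Each objective stands upright (0.12 rad), at rest and released on the floor of its own case (axes within 12 mm, underside 2 to 9 mm above the case's underside); the cases stand upright on the table; eyepiece and bottle are within 25 mm of where they began (horizontal distance between objective_slim_short and case_slim_shallow below 0.012 m and z of objective_slim_short in the frame of case_slim_shallow between 0.002 and 0.009 m and angle between each of objective_slim_short, case_slim_shallow, objective_slim_long, case_slim_deep, objective_broad_short, case_broad_shallow, objective_broad_long, case_broad_deep's own z axis and vertical below 0.12 rad and height (world z) of each of case_slim_shallow, case_slim_deep, case_broad_shallow, case_broad_deep below 0.006 m and linear speed of each of objective_slim_short, objective_slim_long, objective_broad_short, objective_broad_long below 0.03 m/s and horizontal distance between objective_slim_long and case_slim_deep below 0.012 m and z of objective_slim_long in the frame of case_slim_deep between 0.002 and 0.009 m and horizontal distance between objective_broad_short and case_broad_shallow below 0.012 m and z of objective_broad_short in the frame of case_broad_shallow between 0.002 and 0.009 m and horizontal distance between objective_broad_long and case_broad_deep below 0.012 m and z of objective_broad_long in the frame of case_broad_deep between 0.002 and 0.009 m and distance of each of eyepiece, bottle from where it was at the start of the episode below 0.025 m); the robot touches nothing.
It fails at once if an objective or a case is knocked over (tilted more than 0.7 rad) (angle between any of objective_slim_short, case_slim_shallow, objective_slim_long, case_slim_deep, objective_broad_short, case_broad_shallow, objective_broad_long, case_broad_deep's own z axis and vertical above 0.7 rad).
It fails at once if an objective is dropped: it moves faster than 0.65 m/s with no finger touching it (a fall of about 20 mm) ((linear speed of objective_slim_short above 0.65 m/s and contact force between the fingers and objective_slim_short below 0.01 N) or (linear speed of objective_slim_long above 0.65 m/s and contact force between the fingers and objective_slim_long below 0.01 N) or (linear speed of objective_broad_short above 0.65 m/s and contact force between the fingers and objective_broad_short below 0.01 N) or (linear speed of objective_broad_long above 0.65 m/s and contact force between the fingers and objective_broad_long below 0.01 N)).
It fails at once if the eyepiece or the bottle is moved more than 25 mm or knocked over (angle between any of eyepiece, bottle's own z axis and vertical above 0.7 rad or distance of any of eyepiece, bottle from where it was at the start of the episode above 0.025 m).
It also fails if it takes over 99 s, if anything falls off the work surface, if the arm or the gripper's body presses on something with over 40 N, if the wrist force passes 120 N, or if a joint passes its speed limit or range.

## Working session

There is one attempt and no reset: what is moved stays moved. The work goes in short steps, Python scripts to look and compute and a shell command to move; the robot and the scene stay as the last step left them, time stands still between calls to the robot, and variables do not carry over. Pictures are saved under pics/ and viewed, and the job is handed in when it is done.

```bash
ls; mkdir -p pics; python3 - <<'E'
from bench import arm,cams
import cv2
s=arm.get_state();print({k:s[k] for k in s})
for n in("scene","top","wrist"):
    d=cams.snapshot(n);cv2.imwrite(f"pics/{n}0.png",d["pixels"][:,:,::-1])
    print(n,d["mtx"],d.get("rvec"),d.get("tvec"),d.get("mount"))
E
```

```text
pics
{'time': 0.0, 'qpos': array([-1.28680003e+00,  1.16525346e-01,  1.44225875e+00, -1.96641852e-05,
        1.58401088e+00, -3.78084394e-02]), 'dq': array([-2.34218258e-03, -4.48489578e-05, -2.68016292e-03, -9.63599600e-04,
       -6.60666166e-04, -1.89157112e-03]), 'effort': array([ 1.53597939e-03, -7.21272469e+01, -6.22596002e+01,  7.82843702e-02,
        2.40857113e-02, -1.47157298e-04]), 'eef_pos': array([ 213.40102379, -640.12570978,  187.1827098 ]), 'tcp_rot': array([-5.95408976e-04,  9.87082959e-01,  1.60208835e-01, -8.35699272e-05]), 'wrist_force': array([-0.40419857,  0.45079266,  0.26578076]), 'wrist_torque': array([-0.0257357 ,  0.00327865, -0.01234633]), 'finger_gap': 92.73235184948763}
scene [[475.80122035   0.         258.98332347]
 [  0.         475.80122035 191.55185571]
 [  0.           0.           1.        ]] [ 1.96694988  1.14785768 -0.57772155] [-282.14721258 -220.33661382 1483.38067376] None
top [[453.95013932   0.         248.56111349]
 [  0.         453.95013932 189.30638101]
 [  0.           0.           1.        ]] [ 1.97286026 -2.23409292  0.25513983] [  72.53510068  504.09786174 1001.50505091] None
wrist [[295.33313682   0.         255.92094057]
 [  0.         295.33313682 189.76408034]
 [  0.           0.           1.        ]] None None [[ 3.75258604e-04 -9.57104595e-01 -2.89742392e-01  7.86564389e+01]
 [ 9.99999914e-01  3.07257653e-04  2.80182888e-04 -7.87739255e-01]
 [-1.79138762e-04 -2.89742473e-01  9.57104627e-01 -1.95663392e+02]
 [ 0.00000000e+00  0.00000000e+00  0.00000000e+00  1.00000000e+00]]
```

View pics/scene0.png

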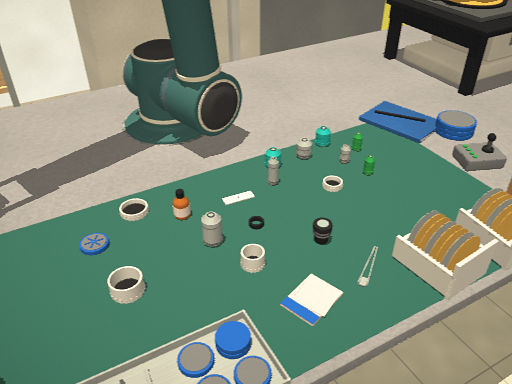

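View pics/top0.png

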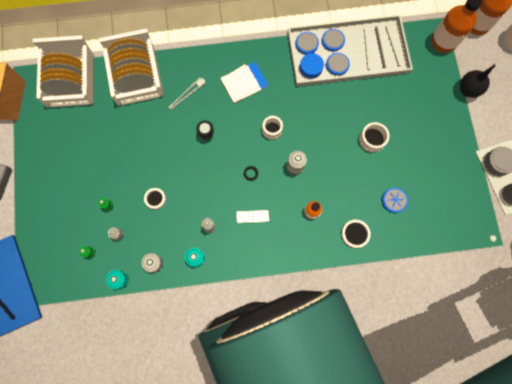

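View pics/wrist0.png

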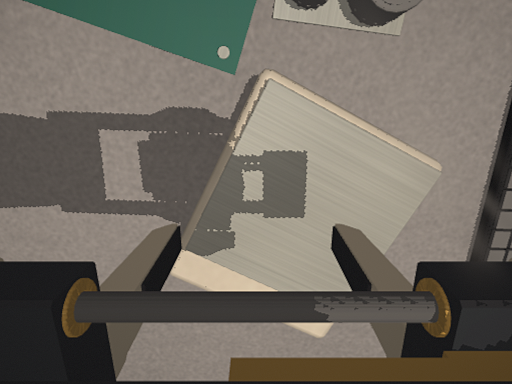

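```bash
cat > h.py <<'E'
import numpy as np,cv2
from scipy.optimize import least_squares
def cloud(d):
    z=d["range_z"].astype(float);K=d["mtx"];v,u=np.indices(z.shape)
    P=np.stack([(u-K[0,2])/K[0,0]*z,(v-K[1,2])/K[1,1]*z,z],-1)
    R=cv2.Rodrigues(np.array(d["rvec"],float))[0]
    W=(P-np.array(d["tvec"]).reshape(3))@R
    W[z==0]=np.nan
    return W
def circ(xy,r):
    c=np.median(xy,0)
    f=least_squares(lambda p:np.hypot(*(xy-p).T)-r,c,loss='soft_l1',f_scale=1.)
    return f.x,np.sqrt(np.mean(f.fun**2))
E
python3 - <<'E'
from h import *
from bench import arm,cams
d=cams.snapshot("top");W=cloud(d);np.save("top0.npy",W)
R=cv2.Rodrigues(np.array(d["rvec"],float))[0];print("cam",-R.T@d["tvec"])
t=W[100:250,20:480].reshape(-1,3);print("table z",np.nanmedian(t[:,2]))
O=dict(BL=(297,162,42,66),BS=(150,263,42,42),SL=(208,225,26,66),SS=(115,234,26,42),eye=(205,130,42,48),bot=(313,210,38,72),tq1=(194,257,42,42),tq2=(116,280,42,42),g1=(105,204,26,42),g2=(87,252,26,42),
 cBD=(374,137,65,36),cBS=(356,234,65,17),cSD=(272,127,49,36),cSS=(154,198,49,17))
for n,(u,v,D,h) in O.items():
    p=W[v-20:v+21,u-20:u+21].reshape(-1,3);p=p[np.isfinite(p[:,2])&(p[:,2]>8)]
    c=np.median(p[:,:2],0);p=p[np.hypot(*(p[:,:2]-c).T)<45]
    zm=np.percentile(p[:,2],98);t=p[p[:,2]>zm-6][:,:2]
    ctr=(t.max(0)+t.min(0))/2
    print(n,len(p),"ztop %.1f"%zm,"ctr",ctr.round(1),"ext",np.ptp(t,axis=0).round(1), "bbox all",((p.max(0)+p.min(0))/2)[:2].round(1),np.ptp(p,axis=0)[:2].round(1),"floor",np.round(W[v,u],1))
E
```

```text
cam [ 272.37545975   39.26262756 1089.3385227 ]
table z 0.6454897451661321
BL 350 ztop 78.5 ctr [ 565.4 -111. ] ext [29.2 27. ] bbox all [ 564.3 -111.7] [42.2 41.6] floor [ 555.5 -109.5   76.5]
BS 318 ztop 55.2 ctr [369.7 253.6] ext [29.1 28. ] bbox all [370.4 251.7] [40.8 41.3] floor [368.4 251.7  52. ]
SL 146 ztop 79.3 ctr [439.3 113.9] ext [18.6 16.3] bbox all [439.8 105.9] [25.6 40.7] floor [434.1 110.8  78.3]
SS 147 ztop 54.9 ctr [448.8 332.7] ext [15.4 15.7] bbox all [448.5 332.9] [25.9 26.3] floor [444.7 327.7  47.5]
eye 260 ztop 51.9 ctr [674.9  97.7] ext [39.3 40.2] bbox all [674.9  97.2] [39.3 41.1] floor [670.1  95.9  50.8]
bot 246 ztop 74.3 ctr [ 448.2 -136.6] ext [19.  16.9] bbox all [ 447.8 -136.1] [37.4 36.7] floor [ 440.8 -130.6   65.8]
tq1 296 ztop 55.2 ctr [370.7 155.3] ext [30.1 29.5] bbox all [370.6 153.3] [42.  40.7] floor [369.7 152.   49.2]
tq2 338 ztop 55.1 ctr [342.7 335. ] ext [30.7 26.9] bbox all [342.8 335.6] [42.1 41.7] floor [340.1 330.2  52. ]
g1 149 ztop 54.9 ctr [522.  353.5] ext [17.  15.8] bbox all [523.3 352.9] [25.3 25.2] floor [518.2 346.9  47. ]
g2 156 ztop 54.6 ctr [414.2 401.7] ext [17.9 18. ] bbox all [414.4 401.5] [25.5 25.9] floor [411.6 394.1  45.5]
cBD 384 ztop 38.9 ctr [ 611.5 -315.8] ext [63.7 63.8] bbox all [ 611.  -315.5] [64.6 64.4] floor [ 614.7 -320.4   10.3]
cBS 213 ztop 19.4 ctr [ 381.1 -230.7] ext [63.6 64.9] bbox all [ 380.8 -230.7] [64.2 64.9] floor [ 380.  -233.1    7.9]
cSD 240 ztop 38.8 ctr [667.6 -69.3] ext [48.1 47.6] bbox all [667.2 -68.8] [48.9 48.7] floor [674.7 -70.8   4.8]
cSS 152 ztop 19.9 ctr [525.3 237.6] ext [46.7 48.6] bbox all [524.9 247. ] [47.5 67.3] floor [527.9 239.6   6.4]
```

The top picture shows these, as (column, row):
- **Objectives:** broad long (297,162), broad short (150,263), slim long (208,225), slim short (115,234).
- **Cases:** broad deep (374,137), broad shallow (356,234), slim deep (272,127), slim shallow (154,198).
- **Look-alikes:** turquoise (194,257) and (116,280), green (105,204) and (87,252).

The measured sizes match the list. I'll cross-check with the scene camera and write a shift helper.

```bash
cat >> h.py <<'E'
from scipy.spatial.transform import Rotation as Ro
T=dict(BL=(565,-111.3),SL=(439.5,114),BS=(370,252.3),SS=(448.7,332.8),cBD=(611.2,-315.6),cBS=(381,-230.7),cSD=(667.4,-69),cSS=(525.1,238))
def state():
    from bench import arm
    s=arm.get_state();q=s["tcp_rot"];return s,Ro.from_quat(q,scalar_first=True)
def go(name,z,yaw=None):
    """shift in cm along tool axes to (x,y,z); yaw = wanted tool-y world angle deg"""
    s,R=state();x,y=T[name] if isinstance(name,str) else name
    d=R.inv().apply(np.array([x,y,z])-s["eef_pos"])/10
    Y=R.apply([0,1,0]);a=np.degrees(np.arctan2(Y[1],Y[0]))
    print("t %.2f"%s["time"],"pos",s["eef_pos"].round(1),"gap %.1f"%s["finger_gap"],"ytool %.1f"%a,"tilt",R.apply([0,0,1]).round(4),"F",s["wrist_force"].round(1))
    print(name,"shift cm",d.round(2), "len",np.linalg.norm(d).round(1))
    if yaw is not None:
        Rt=np.array([[np.sin(-np.radians(yaw)),0,0],[0,0,0],[0,0,0]])
        yv=np.array([np.cos(np.radians(yaw)),np.sin(np.radians(yaw)),0]);zv=np.array([0,0,-1.]);xv=np.cross(yv,zv)
        print("rotvec deg",np.degrees((R.inv()*Ro.from_matrix(np.stack([xv,yv,zv],1))).as_rotvec()).round(2))
E
python3 - <<'E'
from h import *
from bench import cams
d=cams.snapshot("scene");W=cloud(d)
H=dict(BL=76,SL=76,BS=52,SS=52,cBD=36,cBS=17,cSD=36,cSS=17)
for n,(x,y) in T.items():
    m=np.isfinite(W[...,2])&(np.hypot(W[...,0]-x,W[...,1]-y)<48)&(W[...,2]>7)
    p=W[m];zm=np.percentile(p[:,2],97);t=p[p[:,2]>zm-5][:,:2]
    print(n,(x,y),zm.round(1),((t.max(0)+t.min(0))/2).round(1),np.ptp(t,axis=0).round(1))
go("BL",150,-71.6)
E
```

```text
BL (565, -111.3) 76.7 [ 570.5 -115.9] [26.5 29.9]
SL (439.5, 114) 75.4 [444.4 111.9] [15.4 17.5]
BS (370, 252.3) 52.6 [376.5 248.9] [24.6 28.4]
SS (448.7, 332.8) 52.5 [456.4 330.5] [15.  20.5]
cBD (611.2, -315.6) 37.2 [ 614.5 -317.9] [64.3 63.8]
cBS (381, -230.7) 18.4 [ 384.2 -232.4] [67.4 63.7]
cSD (667.4, -69) 37.0 [671.1 -71.1] [49.1 47.5]
cSS (525.1, 238) 18.4 [530.4 235.1] [50.  48.7]
t 0.25 pos [ 213.5 -640.2  187.6] gap 93.1 ytool -71.6 tilt [-2.e-04  5.e-04 -1.e+00] F [-0.7  0.4 -0.6]
BL shift cm [ 50.08 -39.06   3.78] len 63.6
rotvec deg [-0.03 -0.    0.04]
```

```bash
python3 -m creep '0.95 6 -4.7 0; 0.95 12 -9.4 0 0 0 0' 20; python3 -m creep '0.95 6 -4.7 0 0 0 0; 0.95 12 -9.4 0 0 0 0; 0.95 17 -13.2 0 0 0 0; 0.95 22 -17 0 0 0 0; 0.95 27 -21 0 0 0 0; 0.95 32 -25 0 0 0 0; 0.95 36 -28 0 0 0 0; 0.95 40 -31 0 0 0 0' 20
```

```text
time: 1.25
eef_pos: [492.2, -222.9, 188.2]
tcp_rot: [0.0, 0.987, 0.16, 0.0]
wrist_force: [-0.1, -0.8, 0.0]
finger_gap: 88.3schema error: expected 7 numbers
```

```bash
python3 -c "
from h import *
go('BL',150,-71.6)"
```

```text
t 1.25 pos [ 492.2 -222.9  188.2] gap 88.3 ytool -71.6 tilt [ 5.e-04 -3.e-04 -1.e+00] F [-0.1 -0.8  0. ]
BL shift cm [10.43 -8.29  3.82] len 13.9
rotvec deg [ 0.03 -0.02  0.03]
```

```bash
python3 -m creep '0.95 4 -3 0.5 0 0 0; 0.95 8 -6.3 1.5 0 0 0; 0.95 10.4 -8.3 2.5 0 0 0; 0.95 10.4 -8.3 2.5 0 0 0; 0.95 10.4 -8.3 2.5 0 0 0' 20
cat >> h.py <<'E'
def wristcloud(save=None):
    from bench import cams
    s,R=state();d=cams.snapshot("wrist")
    if save: cv2.imwrite(save,d["pixels"][:,:,::-1])
    z=d["range_z"].astype(float);K=d["mtx"];v,u=np.indices(z.shape)
    P=np.stack([(u-K[0,2])/K[0,0]*z,(v-K[1,2])/K[1,1]*z,z],-1)
    M=np.array(d["mount"]);P=P@M[:3,:3].T+M[:3,3]
    W=R.apply(P.reshape(-1,3)).reshape(P.shape)+s["eef_pos"];W[z==0]=np.nan
    return W,P,d
def meas(W,names,r=40,zmin=6,dz=5):
    for n in names:
        x,y=T[n]
        p=W[np.isfinite(W[...,2])&(np.hypot(W[...,0]-x,W[...,1]-y)<r)&(W[...,2]>zmin)]
        if len(p)<20: print(n,"few",len(p));continue
        zm=np.percentile(p[:,2],97);t=p[p[:,2]>zm-dz][:,:2]
        print(n,(x,y),len(p),"z %.1f"%zm,"top ctr",((t.max(0)+t.min(0))/2).round(1),np.ptp(t,axis=0).round(1),"all",((p.max(0)+p.min(0))/2)[:2].round(1),np.ptp(p,axis=0)[:2].round(1))
E
python3 -c "
from h import *
W,P,d=wristcloud('pics/w1.png');meas(W,T)
go('BL',100,-71.6)"
```

```text
time: 1.88
eef_pos: [563.7, -113.6, 163.2]
tcp_rot: [0.0, 0.987, 0.16, -0.0]
wrist_force: [-0.2, -0.4, 0.5]
finger_gap: 88.3
BL (565, -111.3) 14209 z 310.4 top ctr [ 582.9 -106. ] [24.1 68.3] all [ 571.7 -106.2] [57.5 68.9]
SL (439.5, 114) 1329 z 75.5 top ctr [440.3 112. ] [17.3 17.3] all [440.5 111.9] [26.  27.4]
BS few 0
SS few 0
cBD (611.2, -315.6) 2090 z 35.5 top ctr [ 609.7 -317.1] [64.2 64.6] all [ 609.8 -316.7] [66.4 65.5]
cBS (381, -230.7) 313 z 16.8 top ctr [ 365.  -234.2] [35.7 58.2] all [ 365.  -234.2] [35.7 58.2]
cSD (667.4, -69) 846 z 36.0 top ctr [666.5 -70.1] [48.3 48.2] all [666.1 -70.7] [49.  49.3]
cSS few 0
t 1.93 pos [ 563.6 -113.9  163.4] gap 88.4 ytool -71.6 tilt [ 4.e-04 -3.e-04 -1.e+00] F [-0.1 -0.3  0.6]
BL shift cm [ 0.21 -0.21  6.34] len 6.3
rotvec deg [ 0.02 -0.02 -0.  ]
```

View pics/w1.png

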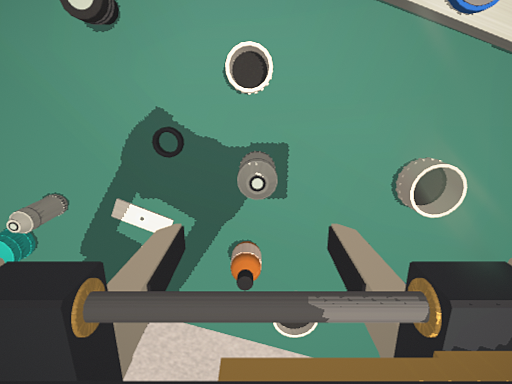

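The wrist view has the broad long objective at (257,180), slim deep case at (249,68) and broad deep case at (432,187). It agrees with the top camera to 2 mm, so I'll use the wrist values.

```bash
python3 -c "
from h import *
W,P,d=wristcloud()
W[W[...,2]>90]=np.nan
meas(W,['BL','cBD','cSD','SL'])
T['BL']=(564,-112.5)
go('BL',37,-71.6)"
```

```text
BL (565, -111.3) 1540 z 75.9 top ctr [ 563.7 -113.5] [29.1 29.5] all [ 564.4 -113.2] [42.2 41.6]
cBD (611.2, -315.6) 2090 z 35.7 top ctr [ 610.  -316.8] [64.  64.9] all [ 609.8 -316.5] [66.2 65.5]
cSD (667.4, -69) 852 z 36.0 top ctr [666.5 -70.3] [48.4 47.9] all [666.  -70.9] [49.4 49.1]
SL (439.5, 114) 1330 z 75.5 top ctr [439.8 111.3] [17.6 16.3] all [440.2 111.8] [25. 26.]
t 1.98 pos [ 563.6 -114.1  163.5] gap 88.5 ytool -71.6 tilt [ 6.e-04 -3.e-04 -1.e+00] F [-0.5 -0.5  0.2]
BL shift cm [ 0.08 -0.14 12.65] len 12.6
rotvec deg [ 0.03 -0.03 -0.02]
```

BL is at (564,-113.3), nearly under the TCP. I'll descend and close gently.

```bash
python3 -m creep '0.95 0.1 -0.05 4 0 0 0; 0.95 0.1 -0.05 8 0 0 0; 0.95 0.1 -0.05 11 0 0 0; 0.95 0.1 -0.05 12.6 0 0 0; 0.95 0.1 -0.05 12.6 0 0 0; 0.6 0.1 -0.05 12.6 0 0 0; 0.4 0.1 -0.05 12.6 0 0 0; 0.3 0.1 -0.05 12.6 0 0 0' 15
python3 -m creep '0.3 0 0 0 0 0 0; 0.3 0 0 0 0 0 0; 0.3 0 0 0 0 0 0' 20
```

```text
time: 2.98
eef_pos: [565.0, -112.4, 37.7]
tcp_rot: [0.0, 0.987, 0.16, 0.0]
wrist_force: [0.2, 0.1, -0.2]
finger_gap: 62.8
time: 3.35
eef_pos: [565.0, -112.6, 37.4]
tcp_rot: [0.0, 0.987, 0.16, 0.0]
wrist_force: [0.9, -3.2, 2.7]
finger_gap: 34.5
```

```bash
python3 -c "
from h import *
T['cBD']=(610,-316.8)
go('cBD',110,-71.6)"
```

```text
t 3.35 pos [ 565.  -112.6   37.4] gap 34.5 ytool -71.6 tilt [ 9.e-04 -7.e-04 -1.e+00] F [ 0.9 -3.2  2.7]
cBD shift cm [-2.18 20.8  -7.24] len 22.1
rotvec deg [ 0.05 -0.03  0.04]
```

The gap of 34.5 is smaller than the 42 mm barrel, so I'll look.

```bash
python3 -c "
from h import *
from bench import cams
W,P,d=wristcloud('pics/w2.png')
d=cams.snapshot('scene');cv2.imwrite('pics/s2.png',cv2.resize(d['pixels'][150:300,130:330,::-1],None,fx=4,fy=4))
go('BL',37)"
```

```text
t 3.45 pos [ 565.  -112.6   37.4] gap 34.2 ytool -71.6 tilt [ 8.e-04 -5.e-04 -1.e+00] F [ 1.2 -2.2  4.1]
BL shift cm [ 0.04 -0.12  0.04] len 0.1
```

View pics/w2.png

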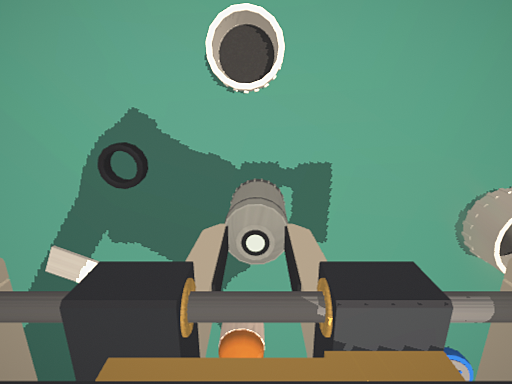

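View pics/s2.png

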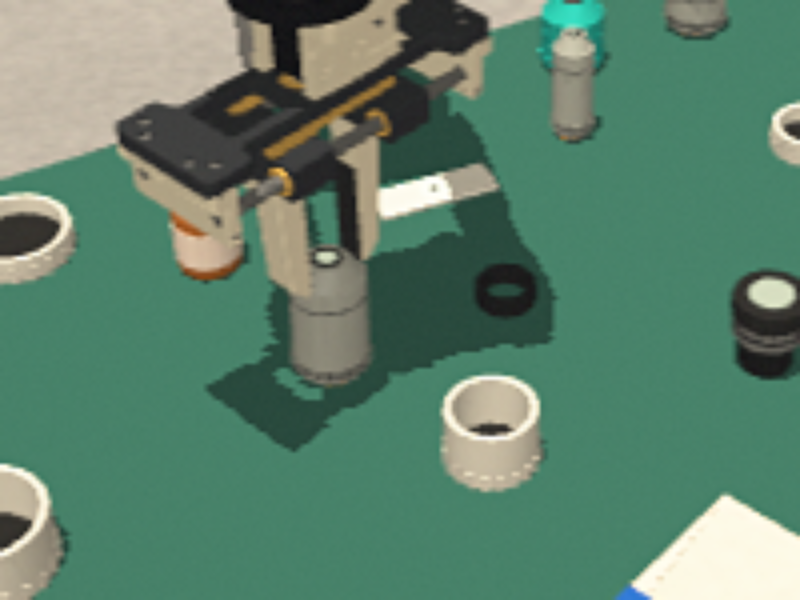

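The fingers pinch the objective off-centre: it sits ahead of them, towards tool +x (image up), with its nose at (255,242). I'll measure where the fingers and the objective really are.

```bash
python3 -c "
from h import *
W,P,d=wristcloud()
W2=W.copy();W2[(W[...,2]>78)]=np.nan
s,R=state()
# nose top points
m=(W[...,2]>70)&(W[...,2]<78)&(np.hypot(W[...,0]-565,W[...,1]+112)<60)
p=W[m];print('nose-ish world',len(p),p.mean(0))
for v in range(200,275,10):
    row=[tuple(P[v,u].round(0).astype(int)) if np.isfinite(P[v,u,0]) else None for u in (195,205,215,225,240,257,275,290,300,310,320)]
    print(v,row)
W=np.load('top0.npy')
from bench import cams
Wt=cloud(cams.snapshot('top'));
m=(np.hypot(Wt[...,0]-565,Wt[...,1]+112)<110)&(Wt[...,2]>20)
p=Wt[m]; t=R.inv().apply(p-s['eef_pos']);
import collections
c=collections.Counter(map(tuple,(t/15).round().astype(int)*15)); print(sorted(c.items())[:70])
"
```

```text
nose-ish world 2196 [ 565.99342323 -111.1482732    74.13750097]
200 [(np.int64(-1), np.int64(-52), np.int64(38)), (np.int64(-1), np.int64(-43), np.int64(38)), (np.int64(-1), np.int64(-35), np.int64(37)), (np.int64(-1), np.int64(-26), np.int64(37)), (np.int64(16), np.int64(-11), np.int64(-13)), (np.int64(19), np.int64(0), np.int64(-21)), (np.int64(15), np.int64(12), np.int64(-8)), (np.int64(-1), np.int64(28), np.int64(38)), (np.int64(-1), np.int64(36), np.int64(38)), (np.int64(-1), np.int64(44), np.int64(38)), (np.int64(-1), np.int64(53), np.int64(38))]
210 [(np.int64(-10), np.int64(-52), np.int64(37)), (np.int64(-10), np.int64(-44), np.int64(38)), (np.int64(-10), np.int64(-35), np.int64(38)), (np.int64(-10), np.int64(-27), np.int64(38)), (np.int64(15), np.int64(-10), np.int64(-28)), (np.int64(16), np.int64(0), np.int64(-30)), (np.int64(15), np.int64(11), np.int64(-28)), (np.int64(-10), np.int64(28), np.int64(38)), (np.int64(-10), np.int64(36), np.int64(37)), (np.int64(-10), np.int64(45), np.int64(38)), (np.int64(-10), np.int64(53), np.int64(38))]
220 [(np.int64(-19), np.int64(-53), n
[... 5932 characters left out ...]
(-315)), 9), ((np.int64(-60), np.int64(15), np.int64(-300)), 6), ((np.int64(-60), np.int64(30), np.int64(-405)), 2), ((np.int64(-60), np.int64(30), np.int64(-390)), 79), ((np.int64(-60), np.int64(30), np.int64(-375)), 1), ((np.int64(-60), np.int64(30), np.int64(-360)), 1), ((np.int64(-60), np.int64(45), np.int64(-390)), 16), ((np.int64(-60), np.int64(60), np.int64(-360)), 3), ((np.int64(-60), np.int64(60), np.int64(-345)), 1), ((np.int64(-45), np.int64(-105), np.int64(-405)), 18), ((np.int64(-45), np.int64(-90), np.int64(-405)), 62), ((np.int64(-45), np.int64(-30), np.int64(-360)), 3), ((np.int64(-45), np.int64(-30), np.int64(-345)), 28), ((np.int64(-45), np.int64(-30), np.int64(-330)), 15)]
```

```bash
python3 -m creep '0.5 0 0 0 0 0 0; 0.7 0 0 0 0 0 0; 0.95 0 0 0 0 0 0; 0.95 0 0 0 0 0 0;0.95 0 0 -6 0 0 0;0.95 0 0 -6 0 0 0;0.95 0 0 -6 0 0 0' 15
python3 -c "
from h import *
W,P,d=wristcloud('pics/w3.png')
s,R=state()
print(s['finger_gap'],s['eef_pos'])
m=(P[...,0]>4)&(P[...,0]<10)&(np.abs(P[...,1])>35)&(np.abs(P[...,1])<75)&(P[...,2]<30)&(P[...,2]>-90)
p=P[m]
for z in range(-90,30,6):
  q=p[(p[:,2]>=z)&(p[:,2]<z+6)]
  if len(q): print(z,len(q),np.median(q[:,0]).round(1),'neg',q[q[:,1]<0,1].min(initial=0).round(1),q[q[:,1]<0,1].max(initial=-99).round(1),'pos',q[q[:,1]>0,1].min(initial=99).round(1),q[q[:,1]>0,1].max(initial=0).round(1))
W[W[...,2]>90]=np.nan
meas(W,['BL','cBD','cSD'])
"
```

```text
time: 4.42
eef_pos: [564.6, -112.3, 96.8]
tcp_rot: [0.0, 0.987, 0.16, 0.0]
wrist_force: [-0.8, 0.4, -1.1]
finger_gap: 88.2
88.02900918955267 [ 564.2916706  -112.25227766   96.07616114]
-90 728 7.0 neg -61.8 -44.8 pos 42.9 60.3
-84 610 7.0 neg -61.9 -44.5 pos 42.7 59.8
-78 517 7.1 neg -61.1 -44.7 pos 42.9 59.5
-72 450 7.0 neg -60.7 -44.6 pos 42.8 58.7
-66 400 7.0 neg -60.3 -44.5 pos 42.9 58.4
-60 341 7.1 neg -60.2 -44.7 pos 42.8 57.9
-54 291 7.0 neg -59.3 -44.7 pos 42.9 57.3
-48 280 7.1 neg -59.5 -44.8 pos 42.9 57.7
-42 221 7.0 neg -58.6 -44.8 pos 42.8 56.3
-36 148 6.9 neg -55.8 -44.9 pos 42.8 53.9
-30 12 7.1 neg -49.4 -45.2 pos 43.2 47.3
BL (565, -111.3) 2518 z 75.9 top ctr [ 564.2 -113.7] [29.8 28.9] all [ 564.3 -113. ] [42.6 42.1]
cBD (611.2, -315.6) 3539 z 35.4 top ctr [ 609.8 -317.3] [64.1 65.6] all [ 609.9 -317. ] [66.4 66.1]
cSD (667.4, -69) 1426 z 35.9 top ctr [666.6 -70.4] [48.5 48.3] all [666.1 -70.9] [49.5 49.3]
```

View pics/w3.png

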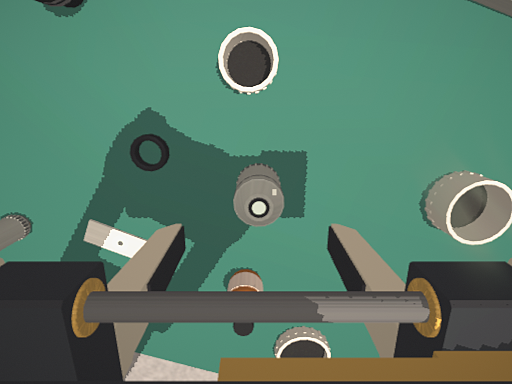

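The finger ends sit about 29 mm above the reported TCP. Both the wrist depth and the 34.5 mm pinch on the nose cone show it. The objective hasn't moved. I'll plan with tip height = reported z + 29 and regrasp lower.

```bash
python3 -m creep '0.95 0 0.1 4 0 0 0; 0.95 0 0.1 7 0 0 0; 0.95 0 0.1 8.7 0 0 0; 0.95 0 0.1 8.7 0 0 0; 0.75 0 0.1 8.7 0 0 0; 0.6 0 0.1 8.7 0 0 0; 0.5 0 0.1 8.7 0 0 0; 0.4 0 0.1 8.7 0 0 0' 15
python3 -m creep '0.35 0 0 0 0 0 0; 0.35 0 0 0 0 0 0; 0.35 0 0 0 0 0 0' 20
python3 -c "
from h import *
T['cBD']=(609.8,-317)
W,P,d=wristcloud('pics/w4.png')
go('cBD',60)"
```

```text
time: 5.48
eef_pos: [565.1, -113.3, 10.3]
tcp_rot: [0.0, 0.987, 0.16, 0.0]
wrist_force: [0.8, -0.1, 0.1]
finger_gap: 53.0
time: 5.85
eef_pos: [565.0, -113.4, 10.0]
tcp_rot: [0.0, 0.987, 0.16, 0.0]
wrist_force: [1.1, 0.2, 1.0]
finger_gap: 41.7
t 5.90 pos [ 565.  -113.4   10. ] gap 41.7 ytool -71.6 tilt [ 1.e-04 -1.e-04 -1.e+00] F [-0.  -1.2  2.1]
cBD shift cm [-2.19 20.74 -4.99] len 21.4
```

View pics/w4.png

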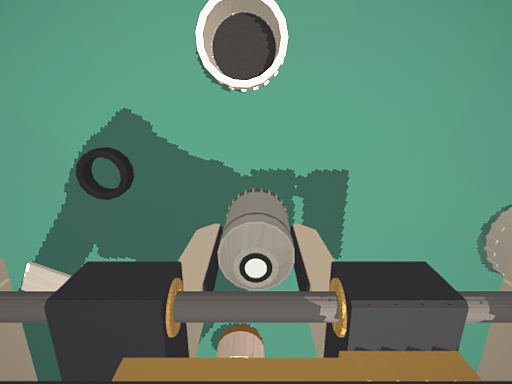

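Gap is 41.7 mm, a full-diameter grip with the nose centred at (256,268). Lift and carry to the broad deep case.

```bash
python3 -m creep '0.35 0 0 0 0 0 0; 0.35 0 0 -1 0 0 0; 0.35 0 0 -3 0 0 0; 0.35 0 0 -5 0 0 0; 0.35 -0.5 3 -6 0 0 0; 0.35 -1 8 -6 0 0 0;0.35 -1.6 13 -6 0 0 0; 0.35 -2 17 -6 0 0 0' 30
python3 -m creep '0.35 -0.2 3 0 0 0 0; 0.35 -0.2 3.8 0 0 0 0; 0.35 -0.2 3.8 0 0 0 0; 0.35 -0.2 3.8 0 0 0 0'
python3 -c "
from h import *
T['cBD']=(609.8,-317)
W,P,d=wristcloud('pics/w5.png')
s,R=state();z=s['eef_pos'][2]
W1=W.copy();W1[W[...,2]>45]=np.nan
meas(W1,['cBD'],r=60)
m=(np.hypot(P[...,0],P[...,1])<30)&(P[...,2]<-50)&(P[...,2]>-70);q=W[m];t=q[q[:,2]>np.percentile(q[:,2],97)-4];print('nose',((t.max(0)+t.min(0))/2).round(1),np.ptp(t,axis=0).round(1))
go('cBD',15.5)"
```

```text
time: 6.9
eef_pos: [600.2, -282.9, 71.6]
tcp_rot: [0.0, 0.987, 0.16, 0.001]
wrist_force: [0.4, -0.4, -3.4]
finger_gap: 41.8
time: 7.4
eef_pos: [609.9, -316.6, 70.4]
tcp_rot: [-0.0, 0.987, 0.161, 0.0]
wrist_force: [0.1, 0.3, -3.0]
finger_gap: 41.6
cBD (609.8, -317) 1319 z 35.8 top ctr [ 614.1 -317.4] [56.  64.2] all [ 614.6 -317. ] [57.  65.2]
nose [ 610.3 -314.4  137. ] [32.2 55.2  6.6]
t 7.45 pos [ 609.9 -316.6   70.3] gap 41.7 ytool -71.5 tilt [ 2.e-04  1.e-04 -1.e+00] F [-0.4  0.9 -2.7]
cBD shift cm [-0.02  0.03  5.48] len 5.5
```

View pics/w5.png

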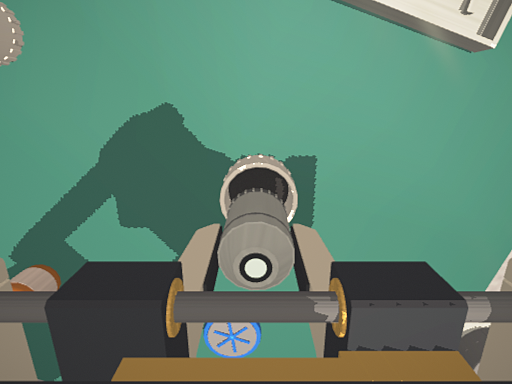

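The objective hangs right over the case, rim centred at (259,190). Lowering slowly, then release.

```bash
python3 -m creep '0.35 0 0 1.5 0 0 0; 0.35 0 0 3 0 0 0; 0.35 0 0 4.2 0 0 0; 0.35 0 0 5 0 0 0; 0.35 0 0 5.35 0 0 0; 0.35 0 0 5.45 0 0 0; 0.35 0 0 5.45 0 0 0'
python3 -c "
from h import *
go('BL',0)"
```

```text
time: 8.32
eef_pos: [610.1, -317.7, 15.8]
tcp_rot: [0.0, 0.987, 0.16, 0.0]
wrist_force: [-0.4, -0.6, -2.3]
finger_gap: 41.4
t 8.32 pos [ 610.1 -317.7   15.8] gap 41.4 ytool -71.6 tilt [ 4.e-04 -2.e-04 -1.e+00] F [-0.4 -0.6 -2.3]
BL shift cm [  2.25 -21.01   1.58] len 21.2
```

Still hanging (−2.3 N), so I'll go down about 1 mm more until it touches, then open.

```bash
python3 -m creep '0.35 0 0 0.08 0 0 0; 0.35 0 0 0.08 0 0 0; 0.35 0 0 0.08 0 0 0'
python3 -m creep '0.45 0 0 0 0 0 0; 0.55 0 0 0 0 0 0; 0.7 0 0 0 0 0 0; 0.8 0 0 0 0 0 0; 0.8 0 0 0 0 0 0; 0.8 0 0 -2 0 0 0; 0.8 0 0 -6 0 0 0; 0.8 0 0 -9 0 0 0'
python3 -c "
from h import *
T['cBD']=(609.8,-317)
W,P,d=wristcloud('pics/w6.png')
W[W[...,2]>95]=np.nan
meas(W,['cBD'],r=60)
T['SL']=(440,111.8)
go('SL',100,-71.6)"
```

```text
time: 8.7
eef_pos: [610.1, -317.7, 15.1]
tcp_rot: [0.0, 0.987, 0.16, 0.0]
wrist_force: [0.2, -0.1, 1.4]
finger_gap: 41.3
time: 9.7
eef_pos: [610.3, -317.8, 108.1]
tcp_rot: [0.001, 0.987, 0.16, 0.001]
wrist_force: [0.2, 0.9, 1.2]
finger_gap: 74.5
cBD (609.8, -317) 3420 z 80.7 top ctr [ 608.8 -317.2] [30.2 30.9] all [ 612.4 -317. ] [61.4 64.8]
t 9.75 pos [ 611.4 -318.4  112.4] gap 74.1 ytool -71.6 tilt [ 0.0058 -0.0033 -1.    ] F [ 1.2 -0.8  4. ]
SL shift cm [ -2.66 -46.24   1.  ] len 46.3
rotvec deg [ 0.29 -0.26  0.04]
```

View pics/w6.png

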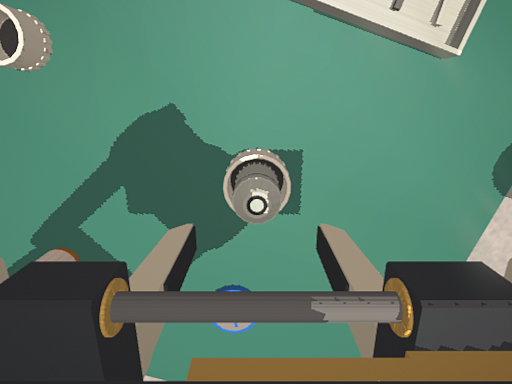

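Broad long is seated: nose top at 80.7 mm (5+76), within 1.5 mm of the case axis, nose at (257,205). Next the slim long.

```bash
python3 -m creep '0.75 0 -4 0 0 0 0; 0.75 -0.5 -10 0 0 0 0; 0.75 -0.9 -16 0 0 0 0; 0.75 -1.2 -22 0 0 0 0; 0.75 -1.5 -28 0 0 0 0; 0.75 -1.9 -34 0 0 0 0; 0.75 -2.3 -40 0 0 0 0; 0.75 -2.6 -44 0 0 0 0' 15
python3 -m creep '0.75 0 -2 0 0 0 0; 0.75 0 -2.2 0 0 0 0; 0.75 0 -2.2 0 0 0 0'
python3 -c "
from h import *
W,P,d=wristcloud('pics/w7.png')
W[W[...,2]>90]=np.nan
meas(W,['SL','BS','SS'],r=32)
T['tq1']=(371,155);meas(W,['tq1'],r=32)
T['SL']=(440,111.8)
go('SL',9,-71.6)"
```

```text
time: 10.75
eef_pos: [445.2, 93.5, 106.2]
tcp_rot: [-0.0, 0.987, 0.161, 0.001]
wrist_force: [0.2, -0.5, 0.4]
finger_gap: 69.8
time: 11.12
eef_pos: [439.4, 112.1, 105.3]
tcp_rot: [0.0, 0.987, 0.16, 0.0]
wrist_force: [0.7, -1.0, 0.3]
finger_gap: 69.7
SL (439.5, 114) 1086 z 75.8 top ctr [439.4 113.2] [18.  17.3] all [439.9 112.9] [26.5 26.7]
BS (370, 252.3) 2225 z 51.8 top ctr [371.5 251.8] [30.3 30.3] all [370.7 251.9] [42.7 42.7]
SS (448.7, 332.8) 1520 z 51.5 top ctr [448.9 330.5] [18.6 14.4] all [448.9 330.7] [27.3 24. ]
tq1 (371, 155) 1071 z 51.0 top ctr [371.7 144.6] [29.4 13.7] all [371.8 153.4] [41.  43.3]
t 11.18 pos [439.4 111.9 105.1] gap 69.7 ytool -71.6 tilt [ 5.e-04 -1.e-04 -1.e+00] F [-0.3  0.2 -0.8]
SL shift cm [0.05 0.02 9.61] len 9.6
rotvec deg [ 0.01 -0.03  0.01]
```

View pics/w7.png

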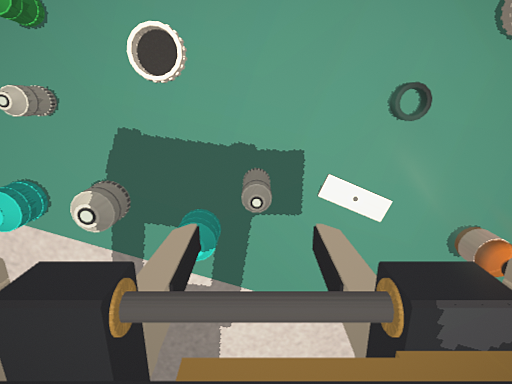

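```bash
python3 -m creep '0.75 0 -0.1 4 0 0 0; 0.75 0.05 -0.1 7.5 0 0 0; 0.75 0.05 -0.1 9.5 0 0 0; 0.75 0.05 -0.1 9.5 0 0 0; 0.55 0.05 -0.1 9.5 0 0 0; 0.4 0.05 -0.1 9.5 0 0 0; 0.32 0.05 -0.1 9.5 0 0 0; 0.2 0.05 -0.1 9.5 0 0 0' 15
python3 -m creep '0.2 0 0 0 0 0 0; 0.2 0 0 0 0 0 0; 0.2 0 0 0 0 0 0; 0.2 0 0 0 0 0 0' 20
python3 -c "
from h import *
T['cSD']=(666.4,-70.5)
go('cSD',60)"
```

```text
time: 12.18
eef_pos: [439.4, 113.6, 10.0]
tcp_rot: [-0.0, 0.987, 0.16, 0.0]
wrist_force: [0.1, -0.5, -0.1]
finger_gap: 34.2
time: 12.68
eef_pos: [439.3, 113.6, 9.7]
tcp_rot: [-0.0, 0.987, 0.16, 0.0]
wrist_force: [-0.1, 0.0, 2.0]
finger_gap: 25.6
t 12.68 pos [439.3 113.6   9.7] gap 25.6 ytool -71.6 tilt [ 1.e-04  1.e-04 -1.e+00] F [-0.1  0.   2. ]
cSD shift cm [15.72 24.65 -5.03] len 29.7
```

```bash
python3 -m creep '0.2 0 0 0 0 0 0; 0.2 0 0 -1.5 0 0 0; 0.2 0 0 -4 0 0 0; 0.2 0.5 1 -6 0 0 0; 0.2 3.3 5 -6 0 0 0; 0.2 6.4 10 -6 0 0 0;0.2 9.6 15 -6 0 0 0; 0.2 12.8 20 -6 0 0 0' 30
python3 -m creep '0.2 2 3 0 0 0 0; 0.2 2.9 4.6 0 0 0 0; 0.2 2.9 4.6 0 0 0 0; 0.2 2.9 4.6 0 0 0 0'
python3 -c "
from h import *
T['cSD']=(666.4,-70.5)
W,P,d=wristcloud('pics/w8.png')
W1=W.copy();W1[W[...,2]>45]=np.nan
meas(W1,['cSD'],r=45)
go('cSD',15)"
```

```text
time: 13.68
eef_pos: [625.8, -37.9, 70.2]
tcp_rot: [0.0, 0.987, 0.16, 0.0]
wrist_force: [-0.2, 0.9, -0.5]
finger_gap: 25.3
time: 14.18
eef_pos: [665.4, -69.5, 69.9]
tcp_rot: [-0.0, 0.987, 0.16, -0.0]
wrist_force: [-0.8, 0.1, -1.5]
finger_gap: 25.7
cSD (666.4, -70.5) 1132 z 35.8 top ctr [668.8 -70.1] [44.6 47.8] all [669.3 -69.6] [45.6 48.8]
t 14.22 pos [665.4 -69.4  70. ] gap 25.7 ytool -71.5 tilt [ 1.e-04  1.e-04 -1.e+00] F [-0.   0.1 -1. ]
cSD shift cm [0.06 0.14 5.5 ] len 5.5
```

View pics/w8.png

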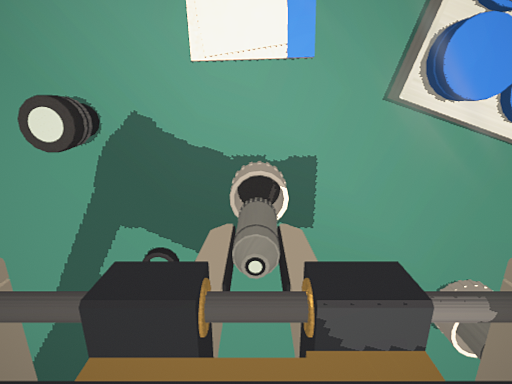

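The slim long is over the case (rim centred at (259,195)), and the eyepiece at (44,125) is well clear. I'll correct by 1 mm and lower.

```bash
python3 -m creep '0.2 0.05 0.1 0.8 0 0 0; 0.2 0.05 0.1 2.3 0 0 0; 0.2 0.05 0.1 3.8 0 0 0; 0.2 0.05 0.1 4.8 0 0 0; 0.2 0.05 0.1 5.3 0 0 0; 0.2 0.05 0.1 5.5 0 0 0; 0.2 0.05 0.1 5.5 0 0 0; 0.2 0.05 0.1 5.5 0 0 0'
```

```text
time: 15.22
eef_pos: [667.0, -71.0, 15.0]
tcp_rot: [0.0, 0.987, 0.16, 0.0]
wrist_force: [0.0, 0.4, -1.7]
finger_gap: 25.4
```

```bash
python3 -m creep '0.2 0 0 0.05 0 0 0; 0.2 0 0 0.1 0 0 0; 0.2 0 0 0.1 0 0 0'
```

```text
time: 15.6
eef_pos: [667.3, -71.0, 14.7]
tcp_rot: [0.0, 0.987, 0.16, 0.001]
wrist_force: [-1.4, -0.3, 6.0]
finger_gap: 25.7
```

Contact (+6 N). Open and rise.

```bash
python3 -m creep '0.3 0 0 -0.04 0 0 0; 0.4 0 0 -0.04 0 0 0; 0.55 0 0 -0.04 0 0 0; 0.65 0 0 -0.04 0 0 0; 0.65 0 0 -0.04 0 0 0; 0.7 0 0 -2 0 0 0; 0.7 0 0 -6 0 0 0; 0.7 0 0 -9 0 0 0'
python3 -c "
from h import *
T['cSD']=(666.4,-70.5)
W,P,d=wristcloud('pics/w9.png')
W[W[...,2]>95]=np.nan
meas(W,['cSD'],r=45)
T['BS']=(371,251.9)
go('BS',80,-24)"
```

```text
time: 16.6
eef_pos: [667.2, -71.0, 107.0]
tcp_rot: [0.0, 0.987, 0.16, 0.001]
wrist_force: [-0.6, -0.6, -0.0]
finger_gap: 65.3
cSD (666.4, -70.5) 1990 z 80.6 top ctr [667.2 -70.7] [17.7 17.5] all [667.6 -69.8] [48.9 49.5]
t 16.65 pos [668.6 -71.2 111.4] gap 65.5 ytool -71.6 tilt [ 0.0067 -0.001  -1.    ] F [-0.8  0.1  4.3]
BS shift cm [-18.03 -40.07   2.91] len 44.0
rotvec deg [  0.31  -0.25 -47.56]
```

View pics/w9.png

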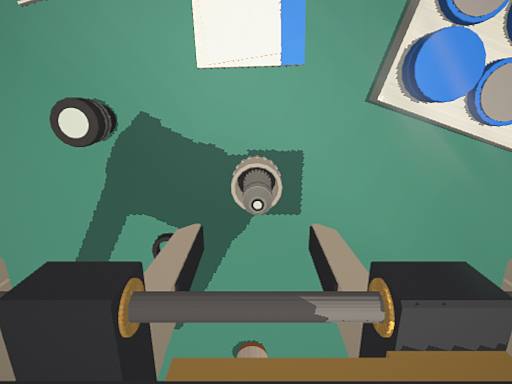

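Slim long is seated (nose 80.6 mm, centred within 1 mm, nose at (258,205)). Next the broad short, turning −47.6° about tool z on the way.

```bash
python3 -m creep '0.8 -1.5 -3 0 0 0 -5; 0.8 -4 -8.5 0 0 0 -11; 0.8 -6 -14 0 0 0 -17; 0.8 -8.5 -19.5 0 0 0 -24; 0.8 -11 -25 0 0 0 -30; 0.8 -13.5 -30 0 0 0 -36; 0.8 -16 -35.5 0 0 0 -42; 0.8 -18 -40 0 0 0 -47.6' 15
python3 -m creep '0.8 0 0 0 0 0 0; 0.8 0 0 0 0 0 0; 0.8 0 0 0 0 0 0'
python3 -c "
from h import *
W,P,d=wristcloud('pics/w10.png')
W[W[...,2]>90]=np.nan
meas(W,['BS','SS','cSS'],r=32)
T['BS']=(371,251.9)
go('BS',-11,-24)"
```

```text
time: 17.65
eef_pos: [368.1, 252.9, 105.1]
tcp_rot: [-0.0, 0.837, 0.546, 0.001]
wrist_force: [0.8, 1.3, -0.1]
finger_gap: 74.5
time: 18.02
eef_pos: [370.2, 250.9, 103.9]
tcp_rot: [0.0, 0.839, 0.544, 0.0]
wrist_force: [0.3, -0.0, 0.1]
finger_gap: 74.3
BS (370, 252.3) 1842 z 52.0 top ctr [369.4 253.3] [28.6 29.4] all [370.2 253. ] [42.  42.5]
SS (448.7, 332.8) 990 z 52.0 top ctr [448.8 332.7] [17.8 17.7] all [447.7 332.9] [26.1 26.7]
cSS (525.1, 238) 1105 z 16.8 top ctr [524.3 237.1] [48.3 49. ] all [523.9 237.6] [49.1 49.9]
t 18.07 pos [370.2 250.9 103.8] gap 74.3 ytool -24.1 tilt [ 1.e-04 -1.e-04 -1.e+00] F [ 0.   0.1 -1.5]
BS shift cm [ 0.13  0.03 11.48] len 11.5
rotvec deg [ 0.01  0.   -0.08]
```

View pics/w10.png

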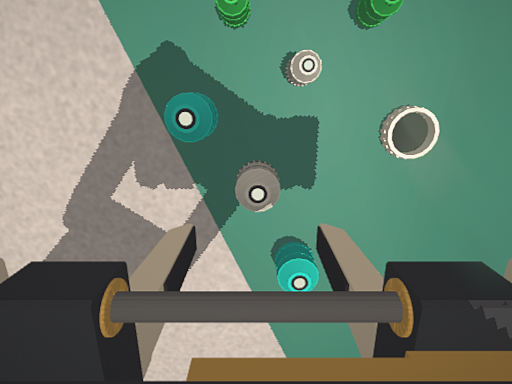

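Broad short at (258,190) measures (369.9,253.1); its turquoise double sits apart at (298,275). Descend to tip height about 18 mm.

```bash
python3 -m creep '0.8 0.1 -0.1 4 0 0 0; 0.8 0.2 -0.1 8 0 0 0; 0.8 0.2 -0.1 10.5 0 0 0; 0.8 0.2 -0.1 11.4 0 0 0; 0.8 0.2 -0.1 11.4 0 0 0; 0.65 0.2 -0.1 11.4 0 0 0; 0.5 0.2 -0.1 11.4 0 0 0; 0.35 0.2 -0.1 11.4 0 0 0' 15
python3 -m creep '0.35 0 0 0 0 0 0; 0.35 0 0 0 0 0 0; 0.35 0 0 0 0 0 0; 0.35 0 0 0 0 0 0' 20
python3 -c "
from h import *
go('cBS',60,-71.6)"
```

```text
time: 19.08
eef_pos: [369.6, 254.0, -9.9]
tcp_rot: [0.0, 0.838, 0.545, 0.0]
wrist_force: [0.1, -0.3, 0.9]
finger_gap: 49.0
time: 19.58
eef_pos: [369.8, 254.0, -9.9]
tcp_rot: [0.0, 0.838, 0.545, 0.0]
wrist_force: [1.3, -2.1, 6.3]
finger_gap: 41.3
t 19.57 pos [369.8 254.   -9.9] gap 41.3 ytool -24.0 tilt [ 8.e-04  2.e-04 -1.e+00] F [ 1.3 -2.1  6.3]
cBS shift cm [-43.83  20.71  -7.  ] len 49.0
rotvec deg [ 2.000e-02 -4.000e-02  4.764e+01]
```

```bash
python3 -m creep '0.35 0 0 0 0 0 0; 0.35 0 0 -1.5 0 0 0; 0.35 0 0 -4.5 0 0 0; 0.35 0 0 -8 0 0 0; 0.35 -1.5 1.5 -9.5 0 0 0; 0.35 -5 4.5 -9.5 0 0 0; 0.35 -9 8 -9.5 0 0 0; 0.35 -12.5 11.5 -9.5 0 0 0' 30
python3 -m creep '0.35 -3.5 3 0 0 0 0; 0.35 -7 5.5 0 0 0 0; 0.35 -11.5 6.7 0 0 0 0; 0.35 -16.5 7.5 0 0 0 0; 0.35 -21.5 8.2 0 0 0 0; 0.35 -26 8.8 0 0 0 0; 0.35 -29.5 9.2 0 0 0 0; 0.35 -31.2 9.2 0 0 0 0'
python3 -m creep '0.35 0 0 0 0 0 0; 0.35 0 0 0 0 0 0'
python3 -c "
from h import *
W,P,d=wristcloud('pics/w11.png')
W1=W.copy();W1[W[...,2]>30]=np.nan
meas(W1,['cBS'],r=50)
go('cBS',30)"
```

```text
time: 20.58
eef_pos: [423.7, 91.5, 85.5]
tcp_rot: [-0.0, 0.838, 0.545, 0.0]
wrist_force: [0.0, 1.2, -1.8]
finger_gap: 41.0
time: 21.58
eef_pos: [380.3, -230.8, 85.2]
tcp_rot: [-0.0, 0.839, 0.544, 0.0]
wrist_force: [0.1, 0.2, -1.9]
finger_gap: 41.0
time: 21.82
eef_pos: [381.2, -229.0, 84.9]
tcp_rot: [-0.0, 0.838, 0.545, 0.0]
wrist_force: [1.0, 0.1, -2.5]
finger_gap: 41.4
cBS (381, -230.7) 779 z 16.8 top ctr [ 378.8 -229.1] [64.2 59. ] all [ 379.3 -228.5] [65.1 60.2]
t 21.88 pos [ 381.4 -228.9   84.9] gap 41.5 ytool -23.9 tilt [ 2.e-04  2.e-04 -1.e+00] F [ 0.3  0.2 -2. ]
cBS shift cm [-0.18  0.04  5.49] len 5.5
```

View pics/w11.png

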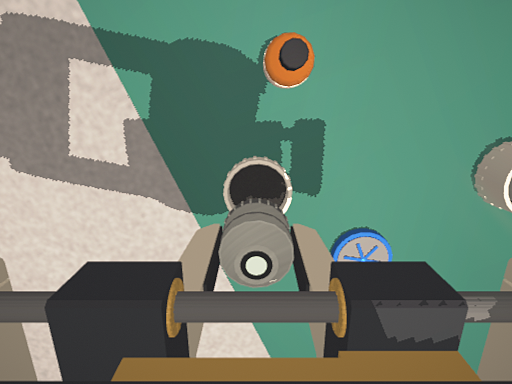

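```bash
python3 -c "
from h import *
W,P,d=wristcloud()
p=W[(W[...,2]>13)&(W[...,2]<22)&(np.hypot(W[...,0]-381,W[...,1]+230)<50)][:,:2]
print(len(p),circ(p,30.5))
a,r=circ(p,30.5);T['cBS']=tuple(a)
go('cBS',-4)"
```

```text
611 (array([ 378.76663753, -231.73444728]), np.float64(1.2183389211233222))
t 21.93 pos [ 381.4 -228.9   84.8] gap 41.4 ytool -23.9 tilt [ 2.e-04  1.e-04 -1.e+00] F [-0.6 -0.7 -1.7]
cBS shift cm [-0.37 -0.12  8.88] len 8.9
```

```bash
python3 -m creep '0.35 -0.2 -0.1 2 0 0 0; 0.35 -0.35 -0.1 4.5 0 0 0; 0.35 -0.35 -0.1 6.5 0 0 0; 0.35 -0.35 -0.1 8 0 0 0; 0.35 -0.35 -0.1 8.7 0 0 0; 0.35 -0.35 -0.1 8.85 0 0 0; 0.35 -0.35 -0.1 8.85 0 0 0'
python3 -m creep '0.35 0 0 0.03 0 0 0; 0.35 0 0 0.06 0 0 0; 0.35 0 0 0.06 0 0 0'
```

```text
time: 22.8
eef_pos: [379.0, -232.5, -3.4]
tcp_rot: [0.0, 0.838, 0.545, 0.0]
wrist_force: [-0.3, 0.5, -1.8]
finger_gap: 41.6
time: 23.18
eef_pos: [378.8, -232.4, -4.3]
tcp_rot: [0.0, 0.839, 0.545, 0.0]
wrist_force: [-0.1, -0.7, -0.9]
finger_gap: 41.4
```

```bash
python3 -m creep '0.35 0 0 0.04 0 0 0; 0.35 0 0 0.04 0 0 0; 0.35 0 0 0.04 0 0 0'
```

```text
time: 23.55
eef_pos: [378.7, -232.3, -4.9]
tcp_rot: [-0.0, 0.838, 0.545, -0.0]
wrist_force: [-0.1, 0.6, -0.9]
finger_gap: 41.3
```

```bash
python3 -m creep '0.35 0 0 0.05 0 0 0; 0.35 0 0 0.05 0 0 0; 0.35 0 0 0.05 0 0 0'
```

```text
time: 23.92
eef_pos: [378.8, -232.4, -4.9]
tcp_rot: [0.0, 0.838, 0.545, -0.0]
wrist_force: [-3.2, 2.0, 4.8]
finger_gap: 41.5
```

Contact (+4.8 N). Open and rise.

```bash
python3 -m creep '0.45 0 0 -0.04 0 0 0; 0.55 0 0 -0.04 0 0 0; 0.7 0 0 -0.04 0 0 0; 0.75 0 0 -0.04 0 0 0; 0.75 0 0 -0.04 0 0 0; 0.7 0 0 -2 0 0 0; 0.7 0 0 -6 0 0 0; 0.7 0 0 -10 0 0 0'
python3 -c "
from h import *
W,P,d=wristcloud('pics/w12.png')
W[W[...,2]>90]=np.nan
meas(W,['cBS'],r=45)
T['SS']=(448.7,332.8)
go('SS',95,-24)"
```

```text
time: 24.92
eef_pos: [378.6, -232.2, 95.7]
tcp_rot: [-0.0, 0.838, 0.545, -0.0]
wrist_force: [0.1, -0.6, 0.0]
finger_gap: 64.8
cBS (381, -230.7) 2802 z 56.8 top ctr [ 376.  -232.1] [29.5 30.4] all [ 379.1 -231.1] [65.3 65.1]
t 24.98 pos [ 380.2 -233.3  101.3] gap 64.9 ytool -24.0 tilt [ 0.0048 -0.0033 -1.    ] F [ 1.5 -1.7  7.3]
SS shift cm [ 54.51 -16.74   0.48] len 57.0
rotvec deg [0.33 0.06 0.04]
```

View pics/w12.png

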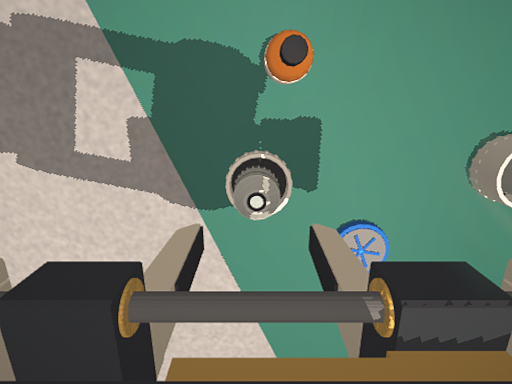

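Broad short is seated (nose 56.8 mm = 5+52, about 3 mm off-axis against 12 allowed). Now the slim short.

```bash
python3 -m creep '0.65 3 -1 0 0 0 0; 0.65 9 -2 0 0 0 0; 0.65 15 -3.8 0 0 0 0; 0.65 21 -5.5 0 0 0 0; 0.65 27 -7.5 0 0 0 0; 0.65 33 -9.5 0 0 0 0; 0.65 39 -11.5 0 0 0 0; 0.65 45 -13.5 0 0 0 0' 15
python3 -m creep '0.65 5 -1.7 0 0 0 0; 0.65 8 -2.7 0 0 0 0; 0.65 9.5 -3.2 0 0 0 0; 0.65 9.5 -3.2 0 0 0 0;0.65 9.5 -3.2 0 0 0 0'
python3 -c "
from h import *
W,P,d=wristcloud('pics/w13.png')
W[W[...,2]>90]=np.nan
meas(W,['SS','cSS'],r=32)
T['SS']=(448.3,332.8)
go('SS',-10,-24)"
```

```text
time: 25.98
eef_pos: [437.7, 233.1, 94.7]
tcp_rot: [0.0, 0.838, 0.545, 0.0]
wrist_force: [0.3, -0.4, 0.3]
finger_gap: 60.3
time: 26.6
eef_pos: [447.3, 329.5, 94.7]
tcp_rot: [0.0, 0.839, 0.545, -0.0]
wrist_force: [0.2, -0.4, 0.4]
finger_gap: 60.9
SS (448.7, 332.8) 868 z 51.7 top ctr [448.6 332.9] [17.6 17.8] all [449.  333.5] [26.7 26.5]
cSS (525.1, 238) 908 z 16.7 top ctr [524.6 237. ] [47.8 49. ] all [524.6 237.5] [49.4 50.1]
t 26.65 pos [447.4 329.5  94.8] gap 60.3 ytool -24.0 tilt [ 2.e-04 -0.e+00 -1.e+00] F [ 0.7 -0.7 -0. ]
SS shift cm [ 0.34 -0.05 10.48] len 10.5
rotvec deg [ 0.01 -0.   -0.02]
```

View pics/w13.png

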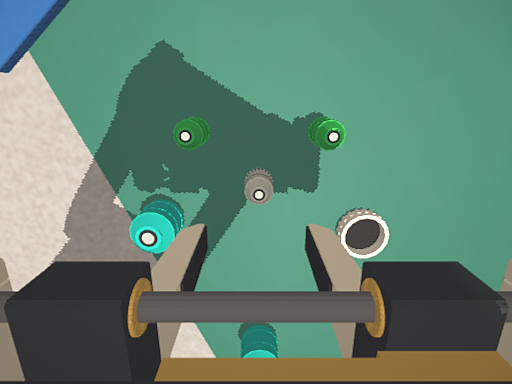

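The steel slim short at (258,188) is between the two green look-alikes (190,133) and (328,133), all clear of the finger paths. Descend.

```bash
python3 -m creep '0.65 0.2 0 3.5 0 0 0; 0.65 0.4 0 7 0 0 0; 0.65 0.4 0 9.5 0 0 0; 0.65 0.4 0 10.5 0 0 0; 0.65 0.4 0 10.5 0 0 0; 0.5 0.4 0 10.5 0 0 0; 0.35 0.4 0 10.5 0 0 0; 0.2 0.4 0 10.5 0 0 0' 15
python3 -m creep '0.2 0 0 0 0 0 0; 0.2 0 0 0 0 0 0; 0.2 0 0 0 0 0 0; 0.2 0 0 0 0 0 0' 20
python3 -c "
from h import *
T['cSS']=(524.5,237.2)
go('cSS',60,-24)"
```

```text
time: 27.65
eef_pos: [449.1, 334.3, -9.8]
tcp_rot: [-0.0, 0.838, 0.545, 0.0]
wrist_force: [0.1, 0.3, -0.4]
finger_gap: 35.4
time: 28.15
eef_pos: [449.0, 334.3, -10.1]
tcp_rot: [0.0, 0.838, 0.545, 0.0]
wrist_force: [2.2, -1.0, 4.8]
finger_gap: 25.4
t 28.15 pos [449.  334.3 -10.1] gap 25.4 ytool -24.0 tilt [ 4.e-04  2.e-04 -1.e+00] F [ 2.2 -1.   4.8]
cSS shift cm [-5.8  10.84 -7.01] len 14.2
rotvec deg [ 0.02 -0.02  0.04]
```

```bash
python3 -m creep '0.2 0 0 0 0 0 0; 0.2 0 0 -1.5 0 0 0; 0.2 0 0 -4 0 0 0; 0.2 -0.5 1 -7 0 0 0; 0.2 -2.3 4.4 -7.5 0 0 0; 0.2 -4.6 8.6 -7.5 0 0 0; 0.2 -5.8 10.8 -7.5 0 0 0; 0.2 -5.8 10.8 -7.5 0 0 0' 30
python3 -m creep '0.2 0 0 0 0 0 0; 0.2 0 0 0 0 0 0'
python3 -c "
from h import *
W,P,d=wristcloud('pics/w14.png')
p=W[(W[...,2]>13)&(W[...,2]<22)&(np.hypot(W[...,0]-524.5,W[...,1]-237)<40)][:,:2]
print(len(p),circ(p,22.5))
a,r=circ(p,22.5);T['cSS']=tuple(a)
go('cSS',-4.2)"
```

```text
time: 29.15
eef_pos: [524.5, 236.2, 65.1]
tcp_rot: [-0.0, 0.839, 0.544, -0.0]
wrist_force: [-0.9, -0.8, -1.8]
finger_gap: 25.4
time: 29.4
eef_pos: [523.4, 238.0, 64.8]
tcp_rot: [-0.0, 0.838, 0.545, -0.0]
wrist_force: [0.3, 0.2, -0.5]
finger_gap: 25.3
591 (array([524.8242706 , 237.19770135]), np.float64(1.2150951495162563))
t 29.45 pos [523.5 238.   64.8] gap 25.7 ytool -23.9 tilt [-1.e-04  1.e-04 -1.e+00] F [-0.1  0.1 -0.9]
cSS shift cm [-0.02  0.16  6.9 ] len 6.9
```

View pics/w14.png

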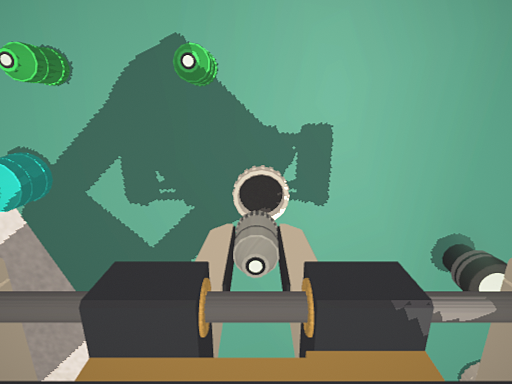

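The objective is over the narrow shallow case (rim at (261,193)). Lower with a 1.5 mm correction.

```bash
python3 -m creep '0.2 0 0.1 1.5 0 0 0; 0.2 0 0.15 3 0 0 0; 0.2 0 0.15 4.8 0 0 0; 0.2 0 0.15 6 0 0 0; 0.2 0 0.15 6.6 0 0 0; 0.2 0 0.15 6.85 0 0 0; 0.2 0 0.15 6.85 0 0 0'
python3 -m creep '0.2 0 0 0.04 0 0 0; 0.2 0 0 0.08 0 0 0; 0.2 0 0 0.08 0 0 0'
```

```text
time: 30.32
eef_pos: [525.5, 236.8, -3.6]
tcp_rot: [0.0, 0.838, 0.545, 0.0]
wrist_force: [0.4, 0.2, -0.7]
finger_gap: 25.1
time: 30.7
eef_pos: [525.4, 236.7, -4.5]
tcp_rot: [0.0, 0.839, 0.545, 0.0]
wrist_force: [-0.3, 0.8, -0.5]
finger_gap: 25.4
```

```bash
python3 -m creep '0.2 0 0 0.04 0 0 0; 0.2 0 0 0.08 0 0 0; 0.2 0 0 0.08 0 0 0'
```

```text
time: 31.08
eef_pos: [525.5, 236.8, -5.1]
tcp_rot: [0.0, 0.838, 0.545, 0.0]
wrist_force: [-1.6, 0.1, 4.1]
finger_gap: 25.2
```

```bash
python3 -m creep '0.3 0 0 -0.04 0 0 0; 0.4 0 0 -0.04 0 0 0; 0.55 0 0 -0.04 0 0 0; 0.6 0 0 -0.04 0 0 0; 0.6 0 0 -0.04 0 0 0; 0.65 0 0 -2 0 0 0; 0.65 0 0 -6 0 0 0; 0.65 0 0 -11 0 0 0'
python3 -m creep '0.65 0 0 0 0 0 0; 0.65 0 0 -5 0 0 0; 0.65 0 0 -8 0 0 0; 0.65 0 0 -8 0 0 0;0.65 0 0 -8 0 0 0'
python3 -c "
from h import *
from bench import cams
W,P,d=wristcloud('pics/w15.png')
s,_=state();W[W[...,2]>90]=np.nan
T['eye']=(674.9,97.5);meas(W,['cSS','eye'],r=40)
d=cams.snapshot('top');cv2.imwrite('pics/top2.png',d['pixels'][:,:,::-1])
W=cloud(d);W[W[...,2]>100]=np.nan;T['bot']=(448,-136.3);T['cBS']=(381,-230.7)
print('top');meas(W,['cBD','cBS','cSD','cSS','eye','bot'],r=40)
d=cams.snapshot('scene');cv2.imwrite('pics/s3.png',d['pixels'][:,:,::-1])
go('cSS',100)
"
```

```text
time: 32.08
eef_pos: [525.0, 236.6, 106.6]
tcp_rot: [-0.0, 0.838, 0.545, -0.0]
wrist_force: [0.1, 0.3, -0.4]
finger_gap: 60.5
time: 32.7
eef_pos: [525.0, 236.6, 183.6]
tcp_rot: [-0.0, 0.838, 0.545, -0.001]
wrist_force: [-0.3, -0.6, -0.4]
finger_gap: 60.2
cSS (525.1, 238) 896 z 56.6 top ctr [523.1 236.6] [17.9 17.6] all [524.6 237.7] [49.6 48.8]
eye (674.9, 97.5) 1210 z 48.0 top ctr [674.9  96.7] [41.  41.7] all [674.9  96.7] [41.  41.7]
top
cBD (611.2, -315.6) 642 z 82.5 top ctr [ 609.7 -314.9] [27.9 29.3] all [ 610.8 -315.4] [65.2 65. ]
cBS (381, -230.7) 547 z 58.7 top ctr [ 378.3 -231.1] [28.1 24.9] all [ 381.5 -230.2] [65.5 64.4]
cSD (667.4, -69) 365 z 82.3 top ctr [666.2 -69.8] [15.4 17. ] all [665.2 -71.2] [58.  62.1]
cSS few 0
eye (674.9, 97.5) 266 z 52.0 top ctr [675.5  97.7] [39.6 40. ] all [671.   97.2] [50.4 41. ]
bot (448, -136.3) 250 z 74.5 top ctr [ 448.4 -136.4] [18.2 16.7] all [ 448.  -141.4] [38.6 47.5]
t 32.85 pos [524.9 236.5 183.3] gap 60.4 ytool -24.0 tilt [-1.7e-03 -7.0e-04 -1.0e+00] F [-0.4  0.1 -0.4]
cSS shift cm [ 0.15 -0.03  8.33] len 8.3
```

View pics/w15.png

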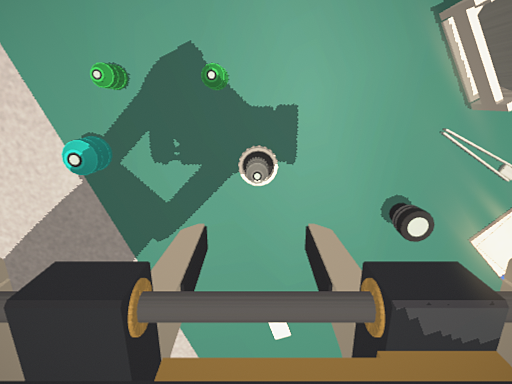

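View pics/s3.png

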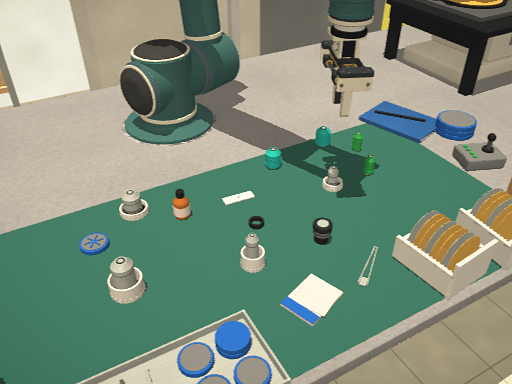

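View pics/top2.png

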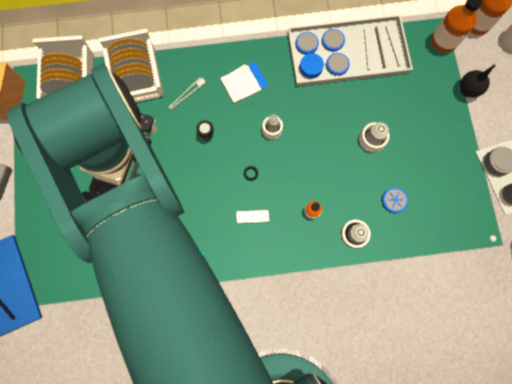

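The scene picture shows all four objectives upright in their cases, at (131,203), (124,277), (252,252) and (333,178). The eyepiece (322,230) and bottle (181,205) are unmoved, and the robot is clear. Handing in.

```bash
python3 -c "
from bench import arm
print(arm.job_done())"
```

```text
the job is handed in; nothing more can be done
None
```

All four objectives stand nose up in their own cases, and the job was handed in at about 33 s of the 99 s allowed. Handing in gave no verdict.

**Placing:** I lowered each one slowly until it touched the case floor, then opened the gripper.

| Objective | Case | Nose height after release (mm) | Expected (mm) | Off the case axis (mm) |
|---|---|---|---|---|
| Broad long | broad deep | 80.7 | 81 | about 1.5 |
| Slim long | slim deep | 80.6 | 81 | about 1 |
| Broad short | broad shallow | 56.8 | 57 | about 3 |
| Slim short | slim shallow | 56.6 | 57 | about 2 |

The limit for the axes is 12 mm. The final top view put the eyepiece and bottle within 1 mm of where they started, and the scene view showed everything upright with the robot clear.

**What failed or disagreed:**
- **First grasp:** the first grasp of the broad long objective only pinched its nose cone, because the finger ends sit about 29 mm above the reported tool point. I opened, saw that it had not moved, and regrasped lower; I corrected for this in every later move.
- **Camera offsets:** the scene camera differed from the other two by about 5 mm in x and y, so I relied on the wrist camera. The top camera read heights about 2 mm too high.
- **Refused move:** one mistyped command was refused and did nothing.
- **Final check of the slim short:** the arm hid it from the top camera, so its numbers come from the wrist camera only; the scene view shows it upright in its case.

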